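Load the vanity sanitiser and start it

TASK

Clear the counter after styling: stand every wand from the rinse rack in the sanitiser, foot down until it rests on the bottom of its own well, using only the row of wells marked by the green lamp, and lay the black hair pick flat inside the grey tray. When all of that is done, press the sanitiser's blue pedal fully down to its stop for about half a second and let it come back up; do not disturb the glass jar, the eyelash curler or the cream pot.

Things in the scene. Friction and masses are not known exactly. Their poses are not given: they have to be found in the camera images.
- sanitiser: fixed white counter-top sanitiser block, 110 x 226 mm, 80 mm high. Origin: centre of its underside on the counter; x points away from the pedal side, y along the two rows of wells, z up. Two rows of four square blind wells, each 34 x 34 mm, open on top (rim at z = 80 mm), flat floor at z = 10 mm (70 mm deep). Well centres in its frame: rows at x = -30 mm and x = +30 mm; in each row y = -88, -40, +8 and +56 mm. All wells are empty at the start.
- lamp_green: green indicator lamp, 22 mm dome on top of the sanitiser at the y = +95 mm end of one of the two rows (x = +30 or -30 mm in the sanitiser's frame), same axes as the sanitiser; marks the row to use. Origin on the sanitiser's top face.
- lamp_red: red indicator lamp, same shape, at the end of the other row, which is out of order and must stay empty.
- pedal (a joint): blue spring pedal on the front (-x side) of the sanitiser, a 84 x 70 mm plate, 6 mm thick, hinged along the sanitiser's y at 68 mm in front of its origin, 40 mm above the counter. Value in rad: 0 at rest (plate slopes 0.15 rad up towards its free edge), 0.30 at the bottom stop. At the pad point it takes about 3.5 N to start and 9 N to reach the stop; it springs back by itself.
- pedal_pad (a point): point on the pedal's top face where to press, on its middle line, 64 mm out from the hinge; at rest 53 mm above the counter, at the stop 33 mm.
- rack: fixed wooden rinse rack, 62 x 194 mm, 50 mm high. Origin: centre of its underside; y along the row of four square cells, each 34 x 34 mm with the floor at z = 6 mm, at y = -72, -24, +24, +72 mm.
- wand1: cordless facial wand: straight round aluminium shaft 24 mm diameter, 100 mm long, with a coloured band and, on top, a thicker blue cylindrical head (30 mm diameter, 48 mm high) to grip it by; 148 mm long in all, about 0.12 kg. Origin: centre of its flat foot; z runs along the shaft to the head. Starts standing upright, foot down, in one cell of the rack; may be absent (None).
- wand2: cordless facial wand: straight round aluminium shaft 24 mm diameter, 100 mm long, with a coloured band and, on top, a thicker orange cylindrical head (30 mm diameter, 48 mm high) to grip it by; 148 mm long in all, about 0.12 kg. Origin: centre of its flat foot; z runs along the shaft to the head. Starts standing upright, foot down, in one cell of the rack; may be absent (None).
- wand3: cordless facial wand: straight round aluminium shaft 24 mm diameter, 100 mm long, with a coloured band and, on top, a thicker green cylindrical head (30 mm diameter, 48 mm high) to grip it by; 148 mm long in all, about 0.12 kg. Origin: centre of its flat foot; z runs along the shaft to the head. Starts standing upright, foot down, in one cell of the rack; may be absent (None).
- wand4: cordless facial wand: straight round aluminium shaft 24 mm diameter, 100 mm long, with a coloured band and, on top, a thicker yellow cylindrical head (30 mm diameter, 48 mm high) to grip it by; 148 mm long in all, about 0.12 kg. Origin: centre of its flat foot; z runs along the shaft to the head. Starts standing upright, foot down, in one cell of the rack; may be absent (None).
- pick: black plastic hair pick lying flat, 160 mm long, 0.06 kg. Origin: middle of its length, on its underside; x runs from the handle to the teeth. Handle: straight bar 22 mm wide, 14 mm thick, from x = -80 to +10 mm (good grip at x = -10 mm); toothed part 56 mm wide, 6 to 10 mm thick, from x = +10 to +80 mm.
- pick_butt (a point): handle end of the pick (x = -80 mm, 4 mm above its underside)
- pick_tip (a point): tooth end of the pick (x = +80 mm, 4 mm above its underside)
- tray: fixed grey open tray, outside 210 x 110 mm (x, y), 20 mm high, walls and floor 4 mm. Origin: centre of its underside; long side along its x.
- jar: tall glass apothecary jar with brass twist cap, 84 mm diameter, 190 mm high; bystander. Origin: centre of its underside.
- curler: aluminium eyelash curler lying flat, about 115 x 50 mm; bystander.
- cream: white cream pot with brass cap, 64 mm diameter, 60 mm high; bystander. Origin: centre of its underside.

How it is judged (in metres and radians):
On the way, in this order (a step that is already met when the one before it is completed fails the run):
1. every wand present stands on the bottom of a well in the green-lamp row and the pick lies in the tray (x of wand1 in the frame of lamp_green between -0.017 and 0.017 m and y of wand1 in the frame of lamp_green between -0.205 and -0.015 m and z of wand1 in the frame of sanitiser between 0.004 and 0.016 m and angle between each of wand1, wand2, wand3, wand4's own z axis and vertical below 0.2 rad and x of wand2 in the frame of lamp_green between -0.017 and 0.017 m and y of wand2 in the frame of lamp_green between -0.205 and -0.015 m and z of wand2 in the frame of sanitiser between 0.004 and 0.016 m and x of wand3 in the frame of lamp_green between -0.017 and 0.017 m and y of wand3 in the frame of lamp_green between -0.205 and -0.015 m and z of wand3 in the frame of sanitiser between 0.004 and 0.016 m and x of wand4 in the frame of lamp_green between -0.017 and 0.017 m and y of wand4 in the frame of lamp_green between -0.205 and -0.015 m and z of wand4 in the frame of sanitiser between 0.004 and 0.016 m and x of pick_butt in the frame of tray between -0.104 and 0.104 m and y of pick_butt in the frame of tray between -0.053 and 0.053 m and z of pick_butt in the frame of tray between 0 and 0.016 m and x of pick_tip in the frame of tray between -0.104 and 0.104 m and y of pick_tip in the frame of tray between -0.053 and 0.053 m and z of pick_tip in the frame of tray between 0 and 0.016 m), for 0.2 s.
2. the pedal is pressed down to its stop (value of joint pedal above 0.27 rad), for 0.25 s.
At the end, for the whole second after the job is handed in: Each wand stands in a green-row well, foot within 6 mm of the floor, tilt under 0.2 rad; the pick lies flat with both ends inside the tray walls (ends under 16 mm high); the pedal, pressed past 0.27 rad for 0.25 s after that, is back below 0.06 rad; wands at rest (all of step 1 and value of joint pedal below 0.06 rad and linear speed of each of wand1, wand2, wand3, wand4 below 0.03 m/s); the robot touches nothing.
It fails at once if the jar is moved more than 30 mm (distance of jar from where it was at the start of the episode above 0.03 m).
It fails at once if the eyelash curler is moved more than 30 mm (distance of curler from where it was at the start of the episode above 0.03 m).
It fails at once if the cream pot is moved more than 30 mm (distance of cream from where it was at the start of the episode above 0.03 m).
Of wand1, wand2, wand3, wand4 only 3 to 4 are there at a start; the rules pass over those that are not, and their reading is None.
At some moment in a run one of pick may be knocked a few centimetres aside while the robot is not near it.
Once in a run the grip may slacken for a moment while it holds something.
It also fails if it takes over 208 s, if anything falls off the work surface, if the arm or the gripper's body presses on something with over 40 N, if the wrist force passes 120 N, or if a joint passes its speed limit or range.

ROBOT

A 6-joint arm with a two-finger parallel gripper is mounted at the origin on the work surface. World frame = base frame: x ahead of the robot, y to its left, z up, the work surface at z = 0. Lengths are in m, angles in degrees, forces in N, time in s.
With the tool pointing down it reaches from about 0.25 to 0.725 m from the base axis. Payload 9.7 kg.
Tool frame: the origin (TCP) lies at the very end of the fingers, on their centre line; the grasp point (between the pads) lies 19 mm behind it; y points along the fingers, x is the direction in which the jaws open and shut, and the axes are right-handed (so a half turn about y gives the same grasp; the last joint's range is limited). The gripper opens to 85 mm and grips with 20 to 120 N. Pads are 22 mm wide; open, the fingers measure 114 mm over their backs; the gripper's body (76 mm by 85 mm) begins 54 mm behind the grasp point. The pads swing forward as they close: fully open they stand 13 mm farther back than shut.
Start: joints at [65.26, 4.979, 10.078, 95.1, 0, 90], TCP at [0.23, 0.5, 0.231] pointing down, gripper open.
Joint ranges: [-179.16, 179.16], [-48.56, 103.87], [-65.8, 70.77], [-126.05, 130.52], [-82.76, 87.17], [-180, 180]. Speed limits (degrees/s): [127.2, 127.2, 147.25, 180, 180, 180].

INTERFACE

Orientations are given as [roll, pitch, yaw] about the fixed x, y, z axes, in that order (R = Rz(yaw) Ry(pitch) Rx(roll)).
In Python, from workcell import bot gives the robot as it stands.
- The arm moves only by the shell command python3 -m jog 'ROWS' [FORCE]. ROWS is JSON, a list of rows, each a list of 7 numbers: the closure, from 0 (fully open) to 1 (shut), then the shift along the world's x, y, z in units of 25 mm (1.0 is 25 mm), then the turn, a rotation vector about the world's x, y, z in units of 5 degrees (1.0 is 5 degrees). A call has 1 to 5 rows; each row is the pose to reach, as a shift and turn from the pose commanded when the call began; what a row does not reach only later rows make up. A row lasts 1/10 s, in which the tool goes at most 50 mm and 8.59 degrees, less where a joint would pass 70% of its speed; a pose out of reach is approached as far as the arm can. A call with a gripper value outside its range is refused whole. The fingers move at their own pace and stop on an object; FORCE is the grip in N (left out, the last holds). Time passes only in rows, so rows that repeat a pose let the fingers close. It gives the time, the measured TCP pose, the force and the opening at its end, in the units of the state.
- bot.get_obs(): the state, without advancing time (a new reading comes with each control period).
- bot.camera(name): name is "scene" or "top" or "wrist"; returns (picture, depth): 400x640x3 uint8, red, green, blue; 400x640 float32, m along the optical axis (not along the pixel's ray), 0 where there is no reading.
- bot.camera_model(name): a dict with "fx", "fy", "cx", "cy" (pixels), "rvec" (rotation vector, rad) and "tvec" (3), from world to camera coordinates, as OpenCV has them; the wrist camera has in their place "tool_from_camera" (4x4, takes a point from camera to tool coordinates, whose origin is the TCP and whose axes are the tool frame's). Camera axes: x right, y down, z forward; pixel columns grow to the right and rows downward; lengths in m; the calibration is good to about 2 mm. A picture is of the moment at which its call begins: read the wrist's pose just before it. camera_model takes no time and is no camera call.
- bot.job_done(): hands the job in, once; it reports no verdict.
Trained networks look in the newest picture that a camera, given by its name, has taken for a name from the list of things; names that differ only in an ending like _2 or _b are one class to them, and where a whole thing is asked for, a point or a joint stands for the part that bears it (a point fixed in the world has none). Each returns a list of dicts, best first, with "conf" (0 to 1); they miss things now and then, are a little off and sometimes report something else, mostly with a low value. They report only what shows in the picture. A call takes as long as a camera call.
- bot.regions_of(camera, label): "pixels" (400x640 bool, what is visible of it) and "point" ([row, column] in pixels, amid what is visible of it).
The state is a dict: "time": time; "q": joint angles; "qd": joint speeds; "joint_efforts": joint torques, N m; "ee_pos": TCP position; "tcp_rot": TCP orientation; "wrist_force": force on the tool from outside, world axes, zero at the start; "torque": the same for the moment, N m; "opening": finger opening in m.
Only numpy, scipy, OpenCV 4.12 (cv2) and the standard library are available. Lean on these libraries where they do the work, as an engineer would, in place of code of your own. Each camera call takes 0.05 s, during which the arm holds its last target. There are 200 camera calls.

## Working session

There is one attempt and no reset: what is moved stays moved. The work goes in short steps, Python scripts to look and compute and a shell command to move; the robot and the scene stay as the last step left them, time stands still between calls to the robot, and variables do not carry over. Pictures are saved under pics/ and viewed, about 12 in all and at most 16, crops included, and the job is handed in when it is done.

```bash
mkdir -p pics; ls
cat > h.py <<'E'
import numpy as np,cv2
from workcell import bot
from scipy.spatial.transform import Rotation as R
def shot(n):
    o=bot.get_obs(); im,d=bot.camera(n); return o,im,d
def pose(n,o):
    m=bot.camera_model(n); K=(m['fx'],m['fy'],m['cx'],m['cy'])
    if 'rvec' in m:
        Rm=R.from_rotvec(np.ravel(m['rvec'])).as_matrix(); t=np.ravel(m['tvec']); return K,Rm.T,-Rm.T@t
    T=np.array(m['tool_from_camera']); Rt=R.from_euler('xyz',o['tcp_rot'],degrees=True).as_matrix()
    return K,Rt@T[:3,:3],Rt@T[:3,3]+np.array(o['ee_pos'])
def cloud(n,o,d):
    (fx,fy,cx,cy),Rm,t=pose(n,o); v,u=np.mgrid[:400,:640]
    P=np.stack([(u-cx)/fx*d,(v-cy)/fy*d,d],-1)@Rm.T+t; P[d<=0]=np.nan; return P
def proj(n,o,X):
    (fx,fy,cx,cy),Rm,t=pose(n,o); c=(np.array(X)-t)@Rm; return fx*c[...,0]/c[...,2]+cx,fy*c[...,1]/c[...,2]+cy
def save(n,im): cv2.imwrite('pics/'+n,cv2.cvtColor(im,cv2.COLOR_RGB2BGR))
E
python3 - <<'E'
from h import *
print(bot.get_obs())
ims=[]
for n in('top','scene'):
    o,im,d=shot(n); save(n+'0.png',im); P=cloud(n,o,d)
    np.savez('/tmp/'+n,P=P,im=im)
    print(n,pose(n,o)[2])
    for l in ['sanitiser','lamp_green','lamp_red','pedal','rack','wand1','wand2','wand3','wand4','pick','tray','jar','curler','cream']:
        for r in bot.regions_of(n,l)[:2]:
            if r['conf']<.3: continue
            p=P[r['pixels']]; p=p[~np.isnan(p[:,0])]
            print(l,round(r['conf'],2),r['point'],len(p),np.round(np.median(p,0),3),np.round(np.percentile(p,2,0),3),np.round(np.percentile(p,98,0),3))
E
```

```text
pics
{'time': 0.0, 'q': array([ 6.52586201e+01,  5.01210878e+00,  1.00330750e+01,  9.50987700e+01,
       -5.92356457e-04,  9.00008949e+01]), 'qd': array([-0.0233216 ,  0.06837027, -0.10570296, -0.01191372, -0.02801488,
        0.03226083]), 'joint_efforts': array([ 4.59124367e-04, -5.20381987e+01,  4.64809656e+01,  1.63449801e-02,
        1.15041785e-04,  2.28978841e-06]), 'ee_pos': array([0.23009385, 0.49930268, 0.23056103]), 'tcp_rot': array([-9.00005936e+01,  7.78038181e-02,  6.52577252e+01]), 'wrist_force': array([-0.57615462, -0.18338998, -0.21372572]), 'torque': array([-0.00292001, -0.04989898,  0.00962843]), 'opening': 0.08554867212269249}
top [0.50297119 0.01410956 1.28384308]
sanitiser 0.58 [215.1, 206.2] 5637 [0.527 0.27  0.068] [0.403 0.154 0.007] [0.599 0.37  0.085]
sanitiser 0.36 [265.0, 318.5] 743 [ 0.413 -0.002  0.01 ] [ 0.353 -0.021 -0.002] [0.503 0.031 0.018]
lamp_red 0.48 [188.9, 168.0] 101 [0.585 0.355 0.091] [0.574 0.344 0.082] [0.597 0.37  0.099]
pedal 0.77 [254.8, 201.7] 1106 [0.438 0.279 0.05 ] [0.396 0.244 0.041] [0.481 0.313 0.059]
rack 0.84 [225.9, 424.9] 1
[... 2519 characters left out ...]
.357  0.001] [ 0.551 -0.303  0.156]
wand4 0.66 [198.0, 211.9] 466 [ 0.528 -0.219  0.12 ] [ 0.438 -0.236  0.001] [ 0.534 -0.206  0.156]
pick 0.79 [174.5, 301.1] 450 [ 0.441 -0.007  0.011] [ 0.363 -0.023 -0.003] [0.511 0.022 0.017]
tray 0.97 [257.1, 325.4] 4100 [0.673 0.007 0.004] [ 0.566 -0.047 -0.   ] [0.773 0.058 0.021]
jar 0.61 [255.4, 398.9] 2281 [0.774 0.142 0.138] [0.726 0.112 0.011] [0.793 0.183 0.186]
curler 0.8 [313.1, 259.6] 472 [ 0.771 -0.166  0.008] [ 0.706 -0.213  0.   ] [ 0.819 -0.142  0.012]
cream 0.67 [292.4, 188.0] 864 [ 0.71  -0.298  0.058] [ 0.674 -0.327  0.007] [ 0.729 -0.272  0.063]
cream 0.45 [178.3, 415.8] 5930 [0.556 0.261 0.064] [0.412 0.15  0.004] [0.614 0.366 0.083]
```

View pics/top0.png

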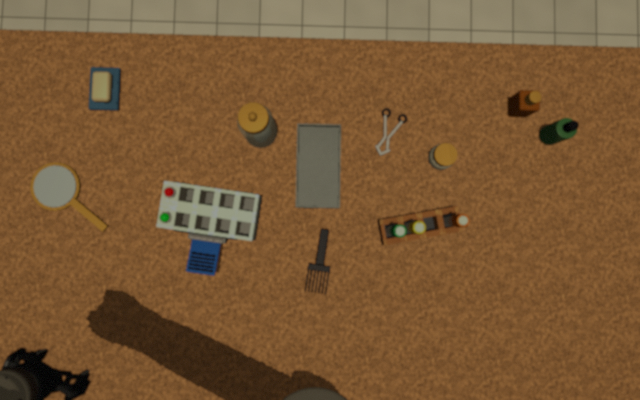

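View pics/scene0.png

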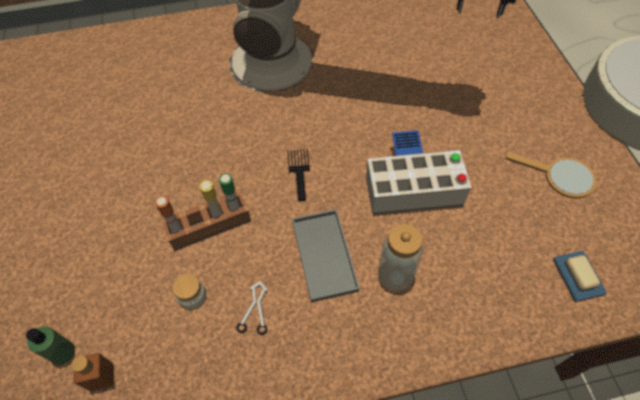

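Run:
```python
import numpy as np,cv2
for n in('top','scene'):
    f=np.load(f'/tmp/{n}.npz'); P,im=f['P'],f['im']; hsv=cv2.cvtColor(im,cv2.COLOR_RGB2HSV)
    x,y,z=P[...,0],P[...,1],P[...,2]
    def rect(nm,m):
        q=np.float32(P[m][:,:2]); c,s,a=cv2.minAreaRect(q); print(n,nm,m.sum(),np.round(c,4),np.round(s,3),round(a,1),'z',np.round(np.median(z[m]),3))
    rect('sanit top',(z>.07)&(z<.09)&(x>.46)&(x<.66)&(y>.12)&(y<.42))
    rect('rack top',(z>.042)&(z<.058)&(x>.44)&(x<.62)&(y>-.4)&(y<-.1))
    rect('tray',(z>.012)&(z<.03)&(x>.54)&(x<.8)&(y>-.07)&(y<.085))
    rect('pick',(z>.005)&(z<.03)&(x>.3)&(x<.54)&(y>-.06)&(y<.07))
    # wand tops
    m=((z>.14)&(z<.17)&(y<-.1)&(x>.4)&(x<.6)).astype(np.uint8)
    k,L,st,ce=cv2.connectedComponentsWithStats(m)
    for i in range(1,k):
        if st[i,4]>20: 
            q=P[L==i]; print('  wandtop',st[i,4],np.round((q.min(0)+q.max(0))/2,4),np.round(np.ptp(q,0),3),np.median(hsv[L==i],0), np.round(ce[i]))
    m=((z>.083)&(z<.12)&(y>.1)&(x>.4)&(x<.66)).astype(np.uint8)
    k,L,st,ce=cv2.connectedComponentsWithStats(m)
    for i in range(1,k):
        if st[i,4]>20:
            q=P[L==i]; print('  lamp',st[i,4],np.round((q.min(0)+q.max(0))/2,4),np.median(hsv[L==i],0),np.round(ce[i]))
```

```text
top sanit top 2945 [0.5421 0.2666] [0.227 0.114] 82.9 z 0.081
top rack top 1123 [ 0.5209 -0.2431] [0.062 0.195] 11.4 z 0.05
top tray 473 [0.6653 0.009 ] [0.211 0.11 ] 0.2 z 0.02
top pick 783 [0.4201 0.0052] [0.128 0.239] 88.9 z 0.01
  wandtop 153 [ 0.5329 -0.314   0.1507] [0.029 0.028 0.019] [ 16. 131. 143.] [462. 220.]
  wandtop 153 [ 0.5151 -0.2175  0.1498] [0.029 0.029 0.019] [ 28. 123. 142.] [418. 227.]
  wandtop 149 [ 0.5063 -0.1747  0.1508] [0.027 0.03  0.022] [ 47.  74. 123.] [399. 231.]
  lamp 138 [0.5808 0.358  0.0918] [  8.  110.5 138. ] [168. 193.]
  lamp 124 [0.5246 0.3628 0.0914] [ 52. 123. 124.] [164. 218.]
scene sanit top 2778 [0.5474 0.2642] [0.228 0.116] 83.0 z 0.079
scene rack top 1337 [ 0.524  -0.2454] [0.066 0.194] 11.4 z 0.049
scene tray 609 [0.6679 0.0065] [0.213 0.11 ] 0.2 z 0.019
scene pick 495 [0.4136 0.0053] [0.226 0.115] 1.3 z 0.011
  wandtop 154 [ 0.5108 -0.177   0.1486] [0.031 0.03  0.016] [ 38.   75.5 137. ] [225. 180.]
  wandtop 162 [ 0.5201 -0.2195  0.1492] [0.029 0.029 0.018] [ 22.  126.5 191.5] [206. 187.]
  wandtop 171 [ 0.5376 -0.3176  0.1489] [0.03  0.03  0.017] [ 12. 134. 181.] [161. 203.]
  lamp 1188 [0.4667 0.8612 0.0953] [ 23.   38.5 180. ] [624.  95.]
  lamp 86 [0.5317 0.3634 0.0902] [ 57.  118.  158.5] [454. 158.]
  lamp 86 [0.59   0.3537 0.0906] [  2. 149. 172.] [461. 178.]
```

Top view: three wands in the rack — green (399,231), yellow (418,227), orange (462,220). The green lamp (165,218) is on the pedal-side row and the red one (168,192) on the far row. The pick's handle points to +x, at (323,232). The scene view agrees, offset by about 4 mm. Next I go above the rack for a close look.

```bash
for k in 1; do python3 -m jog '[[0,0.6,-1.5,0.7,0,0,-0.6],[0,1.2,-3,0.7,0,0,-1.2],[0,1.8,-4.5,0.7,0,0,-1.8],[0,2.4,-6,0.7,0,0,-2.4],[0,2.9,-7.5,0.7,0,0,-2.7]]'; done
python3 -m jog '[[0,0.6,-1.5,0.7,0,0,-0.6],[0,1.2,-3,0.7,0,0,-1.2],[0,1.8,-4.5,0.7,0,0,-1.8],[0,2.4,-6,0.7,0,0,-2.4],[0,2.9,-7.5,0.7,0,0,-2.7]]'
python3 -m jog '[[0,0.6,-1.5,0.7,0,0,-0.6],[0,1.2,-3,0.7,0,0,-1.2],[0,1.8,-4.5,0.7,0,0,-1.8],[0,2.4,-6,0.7,0,0,-2.4],[0,2.9,-7.5,0.7,0,0,-2.7]]'
python3 -m jog '[[0,0.6,-1.5,0.7,0,0,-0.6],[0,1.2,-3,0.7,0,0,-1.2],[0,1.8,-4.5,0.7,0,0,-1.8],[0,2.4,-6,0.7,0,0,-2.4],[0,2.9,-7.3,0.7,0,0,-2.8]]'
python3 -m jog '[[0,0,0,0,0,0,0],[0,0,0,0,0,0,0],[0,0,0,0,0,0,0]]'
cat > wl.py <<'E'
from h import *
import sys
o,im,d=shot('wrist'); save(sys.argv[1],im); P=cloud('wrist',o,d); np.savez('/tmp/w',P=P,im=im)
lo,hi=float(sys.argv[2]),float(sys.argv[3]); z=P[...,2]
T=bot.camera_model('wrist')['tool_from_camera']; print(np.round(o['ee_pos'],4),np.round(o['tcp_rot'],1),'campos',np.round(pose('wrist',o)[2],3))
hsv=cv2.cvtColor(im,cv2.COLOR_RGB2HSV)
m=((z>lo)&(z<hi)).astype(np.uint8); k,L,st,ce=cv2.connectedComponentsWithStats(m)
for i in range(1,k):
    if st[i,4]>60:
        q=P[L==i]; c,s,a=cv2.minAreaRect(np.float32(q[:,:2])); print(st[i,4],'bbox',np.round((q.min(0)+q.max(0))/2,4),np.round(np.ptp(q,0),3),'rect',np.round(c,4),np.round(s,3),round(a,1),'hsv',np.median(hsv[L==i],0),'px',np.round(ce[i]))
E
python3 wl.py w1.png 0.14 0.17
```

```text
time: 2.0
ee_pos: [0.303, 0.3106, 0.2488]
tcp_rot: [-90.0, -0.0, 51.7]
wrist_force: [0.6, 0.4, -0.2]
opening: 0.0855
time: 2.5
ee_pos: [0.3756, 0.1229, 0.2665]
tcp_rot: [-90.0, -0.0, 38.2]
wrist_force: [0.7, 0.4, -0.6]
opening: 0.0855
time: 3.0
ee_pos: [0.4481, -0.0648, 0.2839]
tcp_rot: [-90.0, -0.0, 24.6]
wrist_force: [1.3, 0.5, -0.1]
opening: 0.0858
time: 3.5
ee_pos: [0.5206, -0.2475, 0.301]
tcp_rot: [-90.0, 0.0, 10.6]
wrist_force: [0.7, -0.4, -0.2]
opening: 0.0854
time: 3.8
ee_pos: [0.52, -0.2448, 0.3016]
tcp_rot: [-90.0, -0.0, 10.8]
wrist_force: [-0.4, 0.8, 0.1]
opening: 0.0856
[ 0.52   -0.2448  0.3016] [-90.   -0.   10.8] campos [ 0.505 -0.164  0.445]
1106 bbox [ 0.5075 -0.1782  0.1548] [0.029 0.029 0.007] rect [ 0.5074 -0.1782] [0.029 0.029] 10.5 hsv [47.  98.5 99. ] px [320. 104.]
1011 bbox [ 0.5163 -0.2208  0.1489] [0.029 0.029 0.018] rect [ 0.516  -0.2205] [0.029 0.029] 53.0 hsv [ 22. 183. 115.] px [321. 157.]
881 bbox [ 0.5336 -0.3178  0.1489] [0.029 0.03  0.018] rect [ 0.5338 -0.3178] [0.029 0.029] 69.4 hsv [ 15. 197. 205.] px [320. 261.]
```

```bash
python3 -m jog '[[0,-0.25,1.3,0,0,0,0],[0,-0.5,2.66,0,0,0,0],[0,-0.5,2.66,-1.5,0,0,0],[0,-0.5,2.66,-3,0,0,0],[0,-0.5,2.66,-4.5,0,0,0]]' 
python3 -m jog '[[0,0,0,-1,0,0,0],[0,0,0,-2,0,0,0],[0,0,0,-3.1,0,0,0],[0,0,0,-3.1,0,0,0],[0,0,0,-3.1,0,0,0]]' 
python3 -m jog '[[1,0,0,0,0,0,0],[1,0,0,0,0,0,0],[1,0,0,0,0,0,0],[1,0,0,0,0,0,0],[1,0,0,0,0,0,0]]' 60
python3 -m jog '[[1,0,0,1,0,0,0],[1,0,0,2,0,0,0],[1,0,0,3,0,0,0],[1,0,0,4,0,0,0],[1,0,0,5.2,0,0,0]]' 60
```

```text
time: 4.35
ee_pos: [0.5075, -0.1776, 0.1885]
tcp_rot: [-90.1, -0.1, 10.9]
wrist_force: [-0.3, -0.1, -0.7]
opening: 0.0852
time: 4.85
ee_pos: [0.5075, -0.1783, 0.1123]
tcp_rot: [-90.0, -0.0, 10.8]
wrist_force: [0.1, -0.3, 0.5]
opening: 0.0852
time: 5.35
ee_pos: [0.508, -0.1791, 0.1121]
tcp_rot: [-90.0, -0.1, 10.8]
wrist_force: [0.0, -0.3, 4.9]
opening: 0.0287
time: 5.85
ee_pos: [0.5073, -0.1789, 0.2414]
tcp_rot: [-90.0, 0.1, 10.8]
wrist_force: [0.9, 0.0, -1.0]
opening: 0.0285
```

View pics/w1.png

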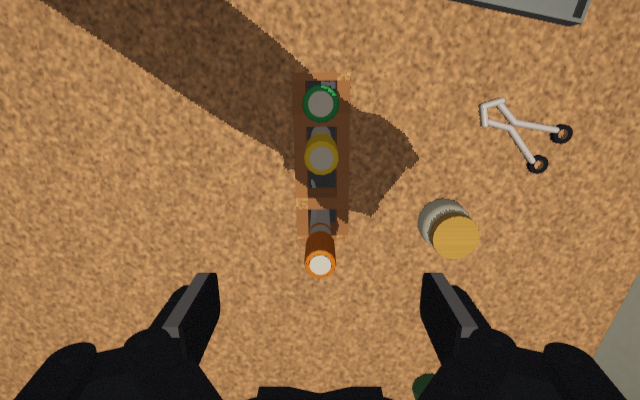

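Wrist view: the wands are aligned at (320,104), (321,157) and (320,265), matching the cloud. The green wand is in the grip and the weight shows. Moving above the sanitiser.

```bash
python3 -m jog '[[1,0,1.5,0,0,0,-0.4],[1,0,3,0,0,0,-0.8],[1,0,4.5,0,0,0,-1.2],[1,0,6,0,0,0,-1.6],[1,0,7,0,0,0,-1.8]]'
python3 -m jog '[[1,0,1.5,0,0,0,-0.4],[1,0,3,0,0,0,-0.8],[1,0,4.5,0,0,0,-1.2],[1,0,6,0,0,0,-1.6],[1,0,7,0.4,0,0,-1.76]]'
python3 -m jog '[[1,0,0,0,0,0,0],[1,0,0,0,0,0,0],[1,0,0,0,0,0,0]]'
python3 wl.py w2.png 0.07 0.115
python3 - <<'E'
from h import *
f=np.load('/tmp/w.npz'); P=f['P']; z=P[...,2]; x,y=P[...,0],P[...,1]
m=(z>.005)&(z<.035)&(x>.47)&(x<.63)&(y>.14)&(y<.38)
m=m.astype(np.uint8); k,L,st,ce=cv2.connectedComponentsWithStats(m)
for i in range(1,k):
    if st[i,4]>40: q=P[L==i]; print('floor',st[i,4],np.round(np.median(q,0),4),np.round(np.ptp(q,0),3),np.round(ce[i]))
E
```

```text
time: 6.35
ee_pos: [0.5073, -0.002, 0.2411]
tcp_rot: [-90.0, 0.0, 1.7]
wrist_force: [-0.0, -0.3, -0.5]
opening: 0.0289
time: 6.85
ee_pos: [0.5069, 0.1731, 0.2498]
tcp_rot: [-90.1, 0.1, -7.0]
wrist_force: [0.8, -0.2, -1.9]
opening: 0.0288
time: 7.15
ee_pos: [0.5076, 0.1702, 0.2509]
tcp_rot: [-90.0, 0.0, -7.1]
wrist_force: [0.3, -0.7, -1.1]
opening: 0.0289
[0.5076 0.1702 0.2509] [-90.    0.   -7.1] campos [0.518 0.252 0.395]
15928 bbox [0.5414 0.232  0.077 ] [0.128 0.175 0.014] rect [0.5397 0.2318] [0.163 0.114] 83.0 hsv [ 38.  19. 226.] px [349.  93.]
3168 bbox [0.7335 0.1556 0.0925] [0.054 0.078 0.045] rect [0.7271 0.1621] [0.083 0.037] 66.6 hsv [ 24.  26. 114.] px [564. 157.]
floor 483 [0.5221 0.3236 0.0112] [0.035 0.014 0.026] [315.   6.]
floor 405 [0.5886 0.3151 0.0113] [0.026 0.018 0.026] [385.   6.]
floor 1365 [0.5165 0.277  0.0114] [0.038 0.037 0.026] [316.  59.]
floor 1128 [0.5827 0.2689 0.0115] [0.029 0.036 0.026] [382.  58.]
floor 1175 [0.5099 0.2255 0.0113] [0.038 0.037 0.027] [315. 112.]
floor 993 [0.5762 0.2175 0.0115] [0.03  0.035 0.026] [379. 112.]
floor 778 [0.5031 0.1708 0.0115] [0.037 0.029 0.026] [316. 163.]
floor 655 [0.5691 0.1628 0.0118] [0.03  0.024 0.026] [376. 163.]
```

View pics/w2.png

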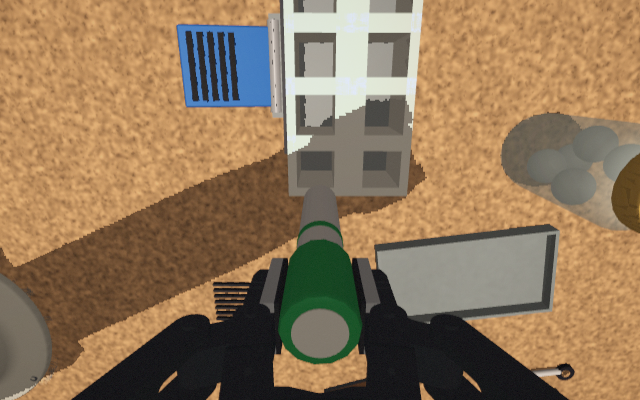

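Wrist view: the wand hangs straight, with its foot at about (318,190). Green-row wells are at (316,163), (315,112) and (316,55), all empty. Fitting the well rims next.

```bash
cat > rim.py <<'E'
from h import *
f=np.load('/tmp/w.npz'); P=f['P']; z=P[...,2]; o=bot.get_obs()
(fx,fy,cx,cy),Rm,t=pose('wrist',o)
m=((z<.072)).astype(np.uint8)
k,L,st,ce=cv2.connectedComponentsWithStats(m)
for i in range(1,k):
    if not 300<st[i,4]<6000: continue
    v,u=np.where(L==i); r=np.stack([(u-cx)/fx,(v-cy)/fy,np.ones(len(u))],-1)@Rm.T; q=t+r*((.08-t[2])/r[:,2])[:,None]
    c,s,a=cv2.minAreaRect(np.float32(q[:,:2])); print(np.round(c,4),np.round(s,4),round(a,1),np.round(ce[i]))
E
python3 rim.py
```

```text
[0.521  0.3106] [0.0084 0.0326] 82.9 [314.   6.]
[0.5797 0.3033] [0.0084 0.0321] 82.9 [389.   6.]
[0.5165 0.2744] [0.0328 0.0332] 82.9 [315.  56.]
[0.5752 0.2671] [0.0328 0.0322] 82.9 [386.  56.]
[0.5106 0.2275] [0.0329 0.0332] 82.9 [315. 114.]
[0.5694 0.2202] [0.0329 0.0324] 82.9 [383. 114.]
[0.5045 0.1801] [0.0307 0.0331] 82.9 [315. 168.]
[0.5633 0.1728] [0.0307 0.0321] 82.9 [380. 168.]
[ 0.4805 -0.0471] [0.0674 0.1048] 81.1 [320. 373.]
```

```bash
python3 -m jog '[[1,-0.12,0.39,0,0,0,0],[1,-0.12,0.39,0,0,0,0],[1,-0.12,0.39,-1,0,0,0],[1,-0.12,0.39,-1.8,0,0,0],[1,-0.12,0.39,-2.6,0,0,0]]'
python3 -m jog '[[1,0,0,-0.6,0,0,0],[1,0,0,-1.2,0,0,0],[1,0,0,-1.8,0,0,0],[1,0,0,-2.4,0,0,0],[1,0,0,-2.7,0,0,0]]'
python3 -m jog '[[1,0,0,-0.1,0,0,0],[1,0,0,-0.1,0,0,0],[1,0,0,-0.1,0,0,0]]'
```

```text
time: 7.7
ee_pos: [0.5046, 0.1806, 0.1855]
tcp_rot: [-90.0, -0.0, -7.0]
wrist_force: [-0.3, 0.1, -1.6]
opening: 0.0285
time: 8.2
ee_pos: [0.5042, 0.1806, 0.1171]
tcp_rot: [-90.0, 0.1, -7.0]
wrist_force: [-1.3, -0.0, -1.7]
opening: 0.0284
time: 8.5
ee_pos: [0.5049, 0.1808, 0.1165]
tcp_rot: [-90.0, -0.0, -7.0]
wrist_force: [0.2, -0.4, -0.6]
opening: 0.0287
```

```bash
python3 -m jog '[[0,0,0,0,0,0,0],[0,0,0,0,0,0,0],[0,0,0,0,0,0,0],[0,0,0,0,0,0,0],[0,0,0,0.4,0,0,0]]'
python3 -m jog '[[0,0,0,1,0,0,0],[0,0,0,2,0,0,0],[0,0,0,3,0,0,0],[0,0,-1,3.6,0,0,0],[0,0,-2.4,3.8,0,0,0]]'
python3 -m jog '[[0,0.1,-1.6,0,0,0,0.5],[0,0.2,-3.2,0,0,0,1],[0,0.3,-4.8,0,0,0,1.5],[0,0.4,-6.4,0,0,0,2],[0,0.4,-8,0,0,0,2.5]]'
python3 -m jog '[[0,0,-1.6,0,0,0,0.5],[0,0,-3.2,0,0,0,1],[0,0.05,-4.6,0,0,0,1.06],[0,0.05,-5.66,0,0,0,1.06],[0,0.05,-5.66,0,0,0,1.06]]'
python3 wl.py w3.png 0.14 0.17
```

```text
time: 9.0
ee_pos: [0.5041, 0.1805, 0.1254]
tcp_rot: [-90.1, 0.1, -7.0]
wrist_force: [0.5, 1.0, 0.3]
opening: 0.0857
time: 9.5
ee_pos: [0.5052, 0.1212, 0.224]
tcp_rot: [-89.9, -0.2, -6.9]
wrist_force: [0.9, 0.5, 0.4]
opening: 0.0856
time: 10.0
ee_pos: [0.5147, -0.0809, 0.2222]
tcp_rot: [-90.0, -0.1, 5.6]
wrist_force: [0.2, 0.8, 1.1]
opening: 0.0855
time: 10.5
ee_pos: [0.5156, -0.2235, 0.2215]
tcp_rot: [-90.0, 0.0, 10.6]
wrist_force: [-1.3, 1.4, 0.9]
opening: 0.0853
[ 0.5156 -0.2235  0.2215] [-90.    0.   10.6] campos [ 0.501 -0.143  0.365]
1760 bbox [ 0.5161 -0.2204  0.1489] [0.029 0.03  0.018] rect [ 0.5162 -0.2203] [0.029 0.029] 54.8 hsv [ 22. 201. 122.] px [322. 212.]
1478 bbox [ 0.5339 -0.3178  0.1489] [0.03  0.03  0.018] rect [ 0.5337 -0.3174] [0.029 0.029] 38.8 hsv [ 15. 209. 208.] px [321. 337.]
```

```bash
python3 -m jog '[[0,0,0,-1,0,0,0],[0,0,0,-2,0,0,0],[0,0,0,-3,0,0,0],[0,0,0,-4,0,0,0],[0,0,0,-4.38,0,0,0]]' 
python3 -m jog '[[0,0,0,0,0,0,0],[0.5,0,0,0,0,0,0],[1,0,0,0,0,0,0],[1,0,0,0,0,0,0],[1,0,0,0,0,0,0]]' 60
python3 -m jog '[[1,0,0,0,0,0,0],[1,0,0,0,0,0,0],[1,0,0,1,0,0,0],[1,0,0,2,0,0,0],[1,0,0,3,0,0,0]]' 60
python3 -m jog '[[1,0,0,1,0,0,0],[1,0,0,2.2,0,0,0],[1,0,0,2.2,0,0,0],[1,0,1.5,2.4,0,0,0],[1,0,3,2.4,0,0,0]]'
python3 -m jog '[[1,0,1.5,0,0,0,-0.5],[1,0,3,0,0,0,-1],[1,0,4.5,0,0,0,-1.5],[1,0,6,0,0,0,-2],[1,0,7.5,0,0,0,-2.5]]'
```

```text
time: 11.05
ee_pos: [0.5151, -0.2193, 0.1099]
tcp_rot: [-89.9, 0.1, 10.8]
wrist_force: [-0.5, 0.2, -1.1]
opening: 0.0851
time: 11.55
ee_pos: [0.5163, -0.2209, 0.1126]
tcp_rot: [-90.0, -0.1, 10.8]
wrist_force: [-0.3, 1.8, 19.3]
opening: 0.0289
time: 12.05
ee_pos: [0.5156, -0.2207, 0.1872]
tcp_rot: [-90.0, 0.1, 10.8]
wrist_force: [0.7, -0.0, -1.7]
opening: 0.0286
time: 12.55
ee_pos: [0.5158, -0.1456, 0.2462]
tcp_rot: [-90.0, 0.0, 10.6]
wrist_force: [0.8, -0.2, -1.1]
opening: 0.0291
time: 13.05
ee_pos: [0.5155, 0.0432, 0.2459]
tcp_rot: [-90.0, 0.1, -1.9]
wrist_force: [-0.0, 0.2, -1.0]
opening: 0.0287
```

```bash
python3 -m jog '[[1,-0.1,1.5,0,0,0,-0.5],[1,-0.2,3,0,0,0,-1.06],[1,-0.2,4.5,0,0,0,-1.06],[1,-0.2,6,0,0,0,-1.06],[1,-0.2,7.4,0,0,0,-1.06]]'
python3 -m jog '[[1,0,0,0,0,0,0],[1,0,0,0,0,0,0],[1,0,0,0,0,0,0]]'
python3 wl.py w4.png 0.07 0.115 | head -1; python3 rim.py
```

```text
time: 13.55
ee_pos: [0.5106, 0.2272, 0.2455]
tcp_rot: [-90.2, 0.0, -7.1]
wrist_force: [1.4, -5.8, -2.3]
opening: 0.0288
time: 13.85
ee_pos: [0.5109, 0.2259, 0.2464]
tcp_rot: [-90.0, 0.0, -7.1]
wrist_force: [-0.6, 0.5, -1.7]
opening: 0.0291
[0.5109 0.2259 0.2464] [-90.    0.   -7.1] campos [0.521 0.307 0.39 ]
[0.5225 0.3222] [0.0321 0.0332] 82.9 [319.  65.]
[0.5813 0.3148] [0.0321 0.032 ] 82.8 [391.  65.]
[0.5166 0.2752] [0.0322 0.0331] 82.9 [319. 124.]
[0.5753 0.2678] [0.0321 0.032 ] 82.9 [388. 124.]
[0.5106 0.2281] [0.0308 0.0331] 82.9 [319. 177.]
[0.5694 0.2207] [0.0308 0.0321] 82.9 [384. 177.]
[0.5146 0.1793] [0.0299 0.0122] 83.7 [331. 226.]
[0.5634 0.1732] [0.0297 0.032 ] 82.9 [381. 226.]
[0.4848 0.0177] [0.0761 0.1032] 81.9 [320. 370.]
```

View pics/w4.png

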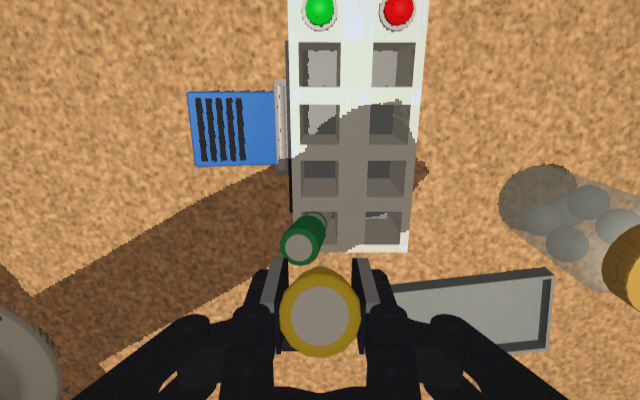

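The view shows the yellow wand has swung in the grip: its shaft is hidden, and the top disc is at (320,315). Its foot must have clipped the green head, because I carried it too low. I'll raise it and measure both tilts.

```bash
python3 -m jog '[[1,0,0,1,0,0,0],[1,0,0,2,0,0,0],[1,0,0,3,0,0,0],[1,0,0,3,0,0,0],[1,0,0,3,0,0,0]]'
cat > tilt.py <<'E'
from h import *
o,im,d=shot('wrist'); P=cloud('wrist',o,d); print(np.round(o['ee_pos'],4),np.round(o['tcp_rot'],1)); np.savez('/tmp/w',P=P,im=im); save('t_%d.png'%(o['time']*100),im)
hsv=cv2.cvtColor(im,cv2.COLOR_RGB2HSV)
for nm,lo,hi in(('green',40,90),('yellow',20,35),('orange',5,17)):
    m=((hsv[...,0]>lo)&(hsv[...,0]<hi)&(hsv[...,1]>120)&(P[...,2]>.1)).astype(np.uint8)
    k,L,st,ce=cv2.connectedComponentsWithStats(m)
    if k<2: continue
    i=1+np.argmax(st[1:,4])
    if st[i,4]<150: continue
    # fill hull, take flat top disc (low saturation inside hull), fit plane
    pts=np.argwhere(L==i)[:,::-1].astype(np.int32); h=np.zeros((400,640),np.uint8); cv2.fillConvexPoly(h,cv2.convexHull(pts),1)
    dm=((h>0)&(hsv[...,1]<110)&~np.isnan(P[...,0])); q=P[dm]; 
    if len(q)<20: print(nm,'no disc'); continue
    for _ in range(3):
        c=np.median(q,0) if _==0 else q.mean(0); n=np.linalg.svd(q-q.mean(0))[2][2]; n*=np.sign(n[2]); e=abs((q-q.mean(0))@n); q=q[e<max(.002,np.median(e)*2)]
    print(nm,'disc',len(q),np.round(q.mean(0),4),'axis',np.round(n,3),'tilt',np.round(np.degrees(np.arccos(n[2])),1),'foot',np.round(q.mean(0)-.148*n,4))
E
python3 tilt.py
```

```text
time: 14.4
ee_pos: [0.5113, 0.226, 0.3219]
tcp_rot: [-90.0, -0.0, -7.1]
wrist_force: [0.8, 0.4, -1.6]
opening: 0.0288
[0.5113 0.226  0.3219] [-90.   -0.   -7.1]
green disc 312 [0.4919 0.1987 0.1577] axis [ 0.386 -0.913  0.129] tilt 82.6 foot [0.4347 0.3339 0.1386]
yellow disc 2348 [0.512  0.2323 0.3627] axis [0.059 0.474 0.878] tilt 28.5 foot [0.5033 0.1621 0.2327]
```

```bash
python3 -m jog '[[1,0.1,1,0,1.4,-0.17,0],[1,0.2,2,0,2.8,-0.35,0],[1,0.3,3,0,4.2,-0.52,0],[1,0.3,3,0,5.6,-0.7,0],[1,0.3,3,0,5.6,-0.7,0]]'
python3 -m jog '[[1,0,0,0,0,0,0],[1,0,0,0,0,0,0],[1,0,0,0,0,0,0]]'
python3 tilt.py; python3 rim.py
```

```text
time: 14.95
ee_pos: [0.5174, 0.2999, 0.3187]
tcp_rot: [-61.8, 0.2, -7.2]
wrist_force: [0.0, -0.4, -1.5]
opening: 0.0287
time: 15.25
ee_pos: [0.5187, 0.3022, 0.322]
tcp_rot: [-61.8, -0.1, -7.0]
wrist_force: [-0.1, 0.4, -1.9]
opening: 0.0286
[0.5187 0.3022 0.322 ] [-61.8  -0.1  -7. ]
green disc 152 [0.4935 0.2058 0.1643] axis [-0.244 -0.921  0.303] tilt 72.3 foot [0.5296 0.3421 0.1194]
yellow disc 2322 [0.517  0.2892 0.3613] axis [-0.013 -0.022  1.   ] tilt 1.5 foot [0.5189 0.2925 0.2134]
[0.5218 0.3224] [0.033  0.0323] 83.0 [320. 250.]
[0.5811 0.3152] [0.0333 0.0323] 81.9 [373. 249.]
[0.469  0.2075] [0.0516 0.0261] 84.2 [284. 366.]
```

```bash
python3 -m jog '[[1,0.16,1.25,0,0,0,0],[1,0.16,1.25,-1,0,0,0],[1,0.16,1.25,-2.2,0,0,0],[1,0.16,1.25,-3.4,0,0,0],[1,0.16,1.25,-4.4,0,0,0]]'
python3 -m jog '[[1,0,0,0,0,0,0],[1,0,0,0,0,0,0]]'
python3 tilt.py; python3 rim.py
```

```text
time: 15.8
ee_pos: [0.5222, 0.3334, 0.21]
tcp_rot: [-61.9, 0.0, -7.0]
wrist_force: [2.0, -0.4, -0.7]
opening: 0.0287
time: 16.0
ee_pos: [0.5225, 0.3334, 0.2124]
tcp_rot: [-61.8, -0.0, -7.0]
wrist_force: [0.4, 0.0, -0.9]
opening: 0.0288
[0.5225 0.3334 0.2124] [-61.8  -0.   -7. ]
yellow disc 2186 [0.5207 0.3203 0.2507] axis [-0.947 -0.295  0.127] tilt 82.7 foot [0.6609 0.364  0.232 ]
[0.5241 0.3346] [0.0099 0.0326] 82.4 [321. 266.]
[0.582  0.3159] [0.0325 0.032 ] 82.9 [398. 279.]
[0.4823 0.266 ] [0.0378 0.0102] 82.3 [280. 366.]
```

```bash
python3 -m jog '[[1,0.05,0.06,-0.5,0,0,0],[1,0.05,0.06,-1,0,0,0],[1,0.05,0.06,-1.5,0,0,0],[1,0.05,0.06,-2,0,0,0],[1,0.05,0.06,-2.5,0,0,0]]'
python3 -m jog '[[1,0,0,-0.3,0,0,0],[1,0,0,-0.6,0,0,0],[1,0,0,-0.9,0,0,0],[1,0,0,-1.2,0,0,0],[1,0,0,-1.25,0,0,0]]'
python3 -m jog '[[1,0,0,0,0,0,0],[1,0,0,0,0,0,0]]'
```

```text
time: 16.55
ee_pos: [0.5235, 0.3344, 0.1478]
tcp_rot: [-61.8, -0.0, -7.1]
wrist_force: [0.3, 0.6, -0.5]
opening: 0.0288
time: 17.05
ee_pos: [0.5245, 0.3354, 0.1204]
tcp_rot: [-61.6, -0.2, -7.0]
wrist_force: [-5.0, -3.6, 16.0]
opening: 0.0289
time: 17.25
ee_pos: [0.5244, 0.3352, 0.1204]
tcp_rot: [-61.6, -0.2, -7.0]
wrist_force: [-2.9, -2.1, 9.5]
opening: 0.0291
```

```bash
python3 -m jog '[[0,0,0,0.08,0,0,0],[0,0,0,0.08,0,0,0],[0,0,0,0.08,0,0,0],[0,0,0,0.08,0,0,0],[0,0,0,0.08,0,0,0]]'
python3 -m jog '[[0,0,-0.3,0.6,0,0,0],[0,0,-0.6,1.2,0,0,0],[0,0,-1.2,2.4,0,0,0],[0,0,-2,3.8,0,0,0],[0,0,-3,4.6,0,0,0]]'
python3 -m jog '[[0,0,-1,0,-1.4,0.17,0],[0,0,-2,0.4,-2.8,0.35,0],[0,0,-3,0.8,-4.2,0.52,0],[0,0,-4,1,-5.6,0.7,0],[0,0,-5,1,-5.6,0.7,0]]'
python3 -m jog '[[0,0,0,0,0,0,0],[0,0,0,0,0,0,0],[0,0,0,0,0,0,0]]'
python3 tilt.py
```

```text
time: 17.75
ee_pos: [0.5237, 0.3345, 0.1198]
tcp_rot: [-61.8, -0.0, -7.1]
wrist_force: [0.4, 0.2, -0.3]
opening: 0.0856
time: 18.25
ee_pos: [0.5239, 0.2594, 0.2379]
tcp_rot: [-61.7, -0.2, -7.0]
wrist_force: [0.6, 0.5, 0.1]
opening: 0.0854
time: 18.75
ee_pos: [0.5243, 0.1353, 0.2602]
tcp_rot: [-90.2, -0.0, -6.9]
wrist_force: [0.6, -0.2, -0.3]
opening: 0.0856
time: 19.05
ee_pos: [0.5236, 0.1349, 0.2599]
tcp_rot: [-90.0, 0.0, -7.0]
wrist_force: [0.4, 0.4, -0.9]
opening: 0.0856
[0.5236 0.1349 0.2599] [-90.   0.  -7.]
green disc 624 [0.4918 0.1988 0.159 ] axis [-0.093  0.172  0.981] tilt 11.3 foot [0.5056 0.1733 0.0139]
```

```bash
ls pics
```

```text
scene0.png
t_1440.png
t_1525.png
t_1600.png
t_1905.png
top0.png
w1.png
w2.png
w3.png
w4.png
```

```bash
python3 -c "
from h import *
print(bot.get_obs()['q'])"
```

```text
[1.44373630e+01 4.43142149e+00 1.27060786e+01 9.82704041e+01
 2.05392520e-02 1.11470881e+02]
```

View pics/t_1905.png

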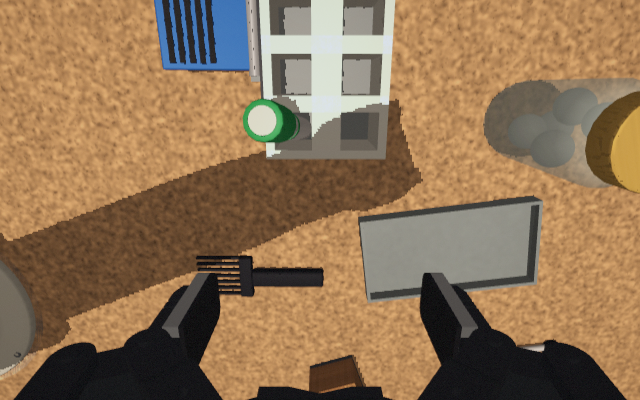

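The image shows green leaning in the near-right well, top disc at (263,120). I'll centre the gripper over its well with the jaws along the lean direction and close to push it upright.

```bash
python3 -m jog '[[0,-0.2,0.5,0,0,0,-1.6],[0,-0.4,1,0,0,0,-3.2],[0,-0.6,1.5,0,0,0,-4.8],[0,-0.76,1.8,0,0,0,-6.4],[0,-0.76,1.8,0,0,0,-8]]'
python3 -m jog '[[0,0,0,0,0,0,-1.6],[0,0,0,0,0,0,-1.6],[0,0,0,0,0,0,-1.6]]'
python3 -m jog '[[0,0,0,-1.2,0,0,0],[0,0,0,-2.4,0,0,0],[0,0,0,-3.6,0,0,0],[0,0,0,-4.8,0,0,0],[0,0,0,-5.65,0,0,0]]' 20
python3 -m jog '[[0,0,0,0,0,0,0],[0.3,0,0,0,0,0,0],[0.5,0,0,0,0,0,0],[0.6,0,0,0,0,0,0],[0.6,0,0,0,0,0,0]]' 20
python3 -m jog '[[1,0,0,0,0,0,0],[1,0,0,0,0,0,0],[1,0,0,0,0,0,0],[1,0,0,0,0,0,0],[1,0,0,0,0,0,0]]' 20
```

```text
time: 19.6
ee_pos: [0.5041, 0.1808, 0.26]
tcp_rot: [-90.0, 0.0, -47.3]
wrist_force: [1.2, -0.1, -1.0]
opening: 0.0855
time: 19.9
ee_pos: [0.5046, 0.1798, 0.26]
tcp_rot: [-90.0, 0.0, -54.8]
wrist_force: [0.2, -0.1, 0.3]
opening: 0.0855
time: 20.4
ee_pos: [0.504, 0.1793, 0.1167]
tcp_rot: [-90.1, 0.0, -54.8]
wrist_force: [0.6, 0.7, 1.2]
opening: 0.0854
time: 20.9
ee_pos: [0.5052, 0.1797, 0.1198]
tcp_rot: [-89.9, -0.0, -55.0]
wrist_force: [0.6, -0.0, -1.0]
opening: 0.0342
time: 21.4
ee_pos: [0.5052, 0.1794, 0.1196]
tcp_rot: [-89.9, -0.1, -55.1]
wrist_force: [0.8, -1.9, 5.4]
opening: 0.0301
```

Release, rise, and look again while turning back.

```bash
python3 -m jog '[[0.6,0,0,0,0,0,0],[0.5,0,0,0,0,0,0],[0.3,0,0,0,0,0,0],[0,0,0,0,0,0,0],[0,0,0,0,0,0,0]]' 60
python3 -m jog '[[0,0,0,1,0,0,0],[0,0,0,2,0,0,0],[0,0,0,3,0,0,0],[0,0,0,4,0,0,0],[0,0,0,6,0,0,0]]'
python3 -m jog '[[0,0,0,1,0,0,1.6],[0,0,-1,2,0,0,3.2],[0,0,-1,2,0,0,4.8],[0,0,-1,2,0,0,6.4],[0,0,-1,2,0,0,8]]'
python3 -m jog '[[0,0,0,0,0,0,1.6],[0,0,0,0,0,0,1.6],[0,0,0,0,0,0,1.6]]'
python3 wl.py w5.png 0.15 0.17
```

```text
time: 21.9
ee_pos: [0.5046, 0.1795, 0.1186]
tcp_rot: [-90.0, 0.0, -55.0]
wrist_force: [-0.0, 0.3, -0.7]
opening: 0.0833
time: 22.4
ee_pos: [0.5037, 0.1792, 0.2671]
tcp_rot: [-90.3, 0.1, -55.0]
wrist_force: [1.2, 0.5, 1.6]
opening: 0.0851
time: 22.9
ee_pos: [0.5048, 0.1544, 0.319]
tcp_rot: [-90.0, -0.0, -14.7]
wrist_force: [0.0, -0.2, -0.2]
opening: 0.0853
time: 23.2
ee_pos: [0.5047, 0.1546, 0.3188]
tcp_rot: [-90.0, 0.0, -7.3]
wrist_force: [-0.4, 1.0, 0.1]
opening: 0.0855
[0.5047 0.1546 0.3188] [-90.    0.   -7.3] campos [0.515 0.236 0.462]
1041 bbox [0.7339 0.155  0.1606] [0.039 0.063 0.019] rect [0.7293 0.1594] [0.066 0.028] 70.9 hsv [ 18. 168.  89.] px [575. 142.]
901 bbox [0.5062 0.1761 0.1562] [0.029 0.029 0.012] rect [0.5063 0.1761] [0.029 0.028] 12.3 hsv [52. 99. 89.] px [319. 158.]
```

View pics/w5.png

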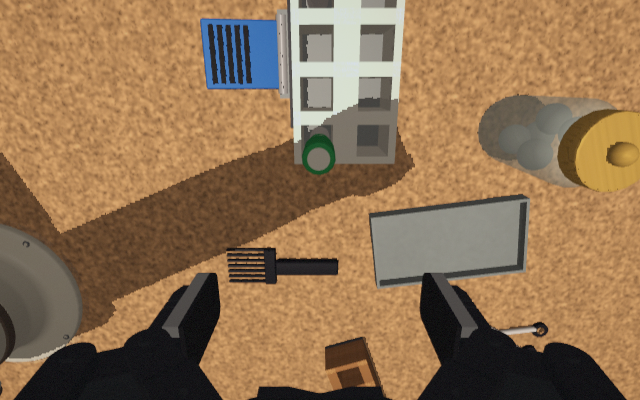

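Green now stands upright at (319,155), top z 0.158 m and within 4 mm of the well centre. Now orange, carried high.

```bash
python3 -m jog '[[0,0.2,-1.6,0,0,0,0.5],[0,0.3,-3.2,0,0,0,1],[0,0.4,-4.8,0,0,0,1.5],[0,0.5,-6.4,0,0,0,2],[0,0.6,-8,0,0,0,2.4]]'
python3 -m jog '[[0,0.2,-1.6,0,0,0,0.5],[0,0.3,-3.2,0,0,0,1],[0,0.4,-4.8,0,0,0,1.2],[0,0.5,-6.4,0,0,0,1.2],[0,0.56,-8,0,0,0,1.2]]'
python3 -m jog '[[0,0,-1.5,0,0,0,0],[0,0,-2.9,-1,0,0,0],[0,0,-2.9,-2.2,0,0,0],[0,0,-2.9,-3.4,0,0,0],[0,0,-2.9,-3.4,0,0,0]]'
python3 wl.py w6.png 0.14 0.17
```

```text
time: 23.75
ee_pos: [0.5195, -0.047, 0.3189]
tcp_rot: [-90.0, -0.0, 4.9]
wrist_force: [2.0, -0.7, 0.1]
opening: 0.0855
time: 24.25
ee_pos: [0.5336, -0.2471, 0.3187]
tcp_rot: [-90.0, -0.0, 10.8]
wrist_force: [0.3, 1.7, 0.5]
opening: 0.0856
time: 24.75
ee_pos: [0.5322, -0.3175, 0.229]
tcp_rot: [-89.7, 0.3, 10.8]
wrist_force: [-0.2, 0.3, -0.1]
opening: 0.0853
[ 0.5322 -0.3175  0.229 ] [-89.7   0.3  10.8] campos [ 0.518 -0.238  0.373]
1639 bbox [ 0.5341 -0.3179  0.1489] [0.03  0.029 0.018] rect [ 0.5338 -0.3178] [0.029 0.029] 39.8 hsv [ 13. 206. 117.] px [323. 214.]
```

```bash
python3 -m jog '[[0,0,0,-1.3,0,0,0],[0,0,0,-2.6,0,0,0],[0,0,0,-3.9,0,0,0],[0,0,0,-4.85,0,0,0],[0,0,0,-4.85,0,0,0]]' 
python3 -m jog '[[0,0,0,0,0,0,0],[1,0,0,0,0,0,0],[1,0,0,0,0,0,0],[1,0,0,0,0,0,0],[1,0,0,0,0,0,0]]' 80
python3 -m jog '[[1,0,0,0,0,0,0],[1,0,0,0,0,0,0],[1,0,0,1.3,0,0,0],[1,0,0,2.6,0,0,0],[1,0,0,4,0,0,0]]'
python3 -m jog '[[1,0,0,1.3,0,0,0],[1,0,0,2.6,0,0,0],[1,0,0,4,0,0,0],[1,-0.05,1.5,4,0,0,-0.3],[1,-0.1,3,4,0,0,-0.6]]'
python3 -m jog '[[1,-0.1,1.5,0,0,0,-0.3],[1,-0.2,3,0,0,0,-0.6],[1,-0.2,4.5,0,0,0,-0.9],[1,-0.2,6,0,0,0,-1.2],[1,-0.2,7.5,0,0,0,-1.5]]'
python3 -m jog '[[1,-0.1,1.5,0,0,0,-0.3],[1,-0.2,3,0,0,0,-0.6],[1,-0.2,4.5,0,0,0,-0.9],[1,-0.2,6,0,0,0,-1.2],[1,-0.2,7.5,0,0,0,-1.46]]'
```

```text
time: 25.3
ee_pos: [0.5333, -0.3173, 0.1114]
tcp_rot: [-89.9, 0.1, 10.9]
wrist_force: [-0.0, 0.5, -0.1]
opening: 0.0856
time: 25.8
ee_pos: [0.5339, -0.3182, 0.1133]
tcp_rot: [-90.0, -0.0, 11.0]
wrist_force: [-0.2, 1.1, 32.1]
opening: 0.0288
time: 26.3
ee_pos: [0.5332, -0.3177, 0.2128]
tcp_rot: [-89.9, 0.1, 11.0]
wrist_force: [0.1, -0.5, -1.2]
opening: 0.0285
time: 26.8
ee_pos: [0.5316, -0.2431, 0.3129]
tcp_rot: [-90.0, -0.1, 7.8]
wrist_force: [-0.2, 0.3, -2.1]
opening: 0.0282
time: 27.3
ee_pos: [0.5258, -0.0541, 0.3123]
tcp_rot: [-90.0, 0.0, 0.4]
wrist_force: [0.5, 0.2, -1.3]
opening: 0.0284
time: 27.8
ee_pos: [0.5208, 0.1335, 0.3123]
tcp_rot: [-90.0, 0.0, -6.9]
wrist_force: [0.7, -0.4, -1.7]
opening: 0.0283
```

```bash
python3 -m jog '[[1,-0.1,1.5,0,0,0,0],[1,-0.17,3,0,0,0,0],[1,-0.17,4.5,0,0,0,0],[1,-0.17,5.66,0,0,0,0],[1,-0.17,5.66,0,0,0,0]]'
python3 -m jog '[[1,0,0,0,0,0,0],[1,0,0,0,0,0,0]]'
python3 tilt.py; python3 rim.py; python3 wl.py w7.png .15 .17
```

```text
time: 28.3
ee_pos: [0.5164, 0.2767, 0.3111]
tcp_rot: [-90.0, 0.1, -6.6]
wrist_force: [-0.0, 0.2, -1.5]
opening: 0.0288
time: 28.5
ee_pos: [0.5169, 0.2729, 0.3125]
tcp_rot: [-90.0, 0.0, -6.9]
wrist_force: [-0.7, -0.3, -1.6]
opening: 0.0284
[0.5169 0.2729 0.3125] [-90.    0.   -6.9]
yellow disc 396 [0.5237 0.3265 0.1598] axis [ 0.017 -0.017  1.   ] tilt 1.4 foot [0.5212 0.329  0.0118]
orange disc 1991 [0.5169 0.2727 0.3547] axis [0.002 0.003 1.   ] tilt 0.2 foot [0.5167 0.2723 0.2067]
[0.5813 0.3153] [0.0324 0.0324] 83.1 [376. 117.]
[0.5165 0.2754] [0.0308 0.0329] 83.1 [319. 162.]
[0.5753 0.2683] [0.0308 0.0322] 83.1 [374. 162.]
[0.5693 0.2207] [0.0309 0.0322] 83.1 [371. 203.]
[0.5635 0.1735] [0.0295 0.0324] 83.1 [369. 242.]
[ 0.4829 -0.0033] [0.0797 0.1246] 84.1 [320. 373.]
[0.517  0.2726 0.3127] [-90.   -0.   -6.9] campos [0.527 0.354 0.456]
1005 bbox [0.5237 0.3261 0.1572] [0.029 0.029 0.009] rect [0.5236 0.326 ] [0.029 0.028] 83.7 hsv [ 29. 102. 222.] px [320. 120.]
1002 bbox [0.7429 0.1587 0.1601] [0.056 0.056 0.02 ] rect [0.736  0.1657] [0.068 0.032] 45.1 hsv [ 18. 167.  94.] px [559. 262.]
```

View pics/w7.png

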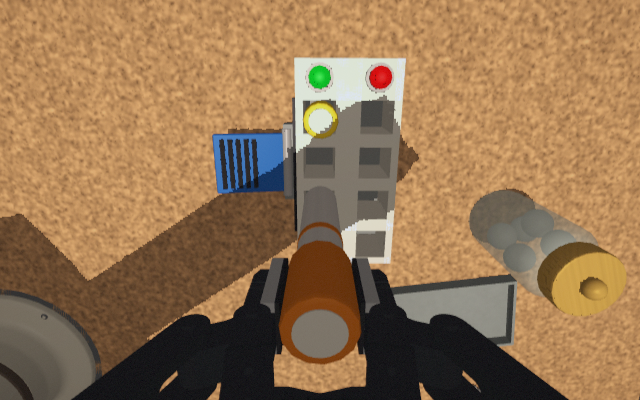

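The view shows yellow upright at (320,120) in its well, and orange hanging straight. Inserting orange into the well at (319,162).

```bash
python3 -m jog '[[1,0,0.11,-1,0,0,0],[1,0,0.11,-2,0,0,0],[1,0,0.11,-3,0,0,0],[1,0,0.11,-4,0,0,0],[1,0,0.11,-4.6,0,0,0]]'
python3 -m jog '[[1,0,0,-0.6,0,0,0],[1,0,0,-1.2,0,0,0],[1,0,0,-1.8,0,0,0],[1,0,0,-2.4,0,0,0],[1,0,0,-2.8,0,0,0]]'
python3 -m jog '[[1,0,0,-0.2,0,0,0],[1,0,0,-0.4,0,0,0],[1,0,0,-0.4,0,0,0],[1,0,0,-0.4,0,0,0],[1,0,0,-0.4,0,0,0]]'
```

```text
time: 29.1
ee_pos: [0.5166, 0.2751, 0.1957]
tcp_rot: [-90.1, 0.1, -6.9]
wrist_force: [0.7, 0.2, -1.2]
opening: 0.0284
time: 29.6
ee_pos: [0.5167, 0.2758, 0.1262]
tcp_rot: [-90.0, 0.0, -6.9]
wrist_force: [-1.1, -0.6, -2.2]
opening: 0.0284
time: 30.1
ee_pos: [0.5171, 0.2764, 0.1178]
tcp_rot: [-90.0, -0.0, -6.8]
wrist_force: [0.0, 0.4, -0.9]
opening: 0.0288
```

```bash
python3 -m jog '[[1,0,0,-0.04,0,0,0],[0.6,0,0,-0.04,0,0,0],[0.4,0,0,-0.04,0,0,0],[0,0,0,-0.04,0,0,0],[0,0,0,-0.04,0,0,0]]'
python3 -m jog '[[0,0,0,1,0,0,0],[0,0,0,2.4,0,0,0],[0,0,0,3.8,0,0,0],[0,0,0,5.2,0,0,0],[0,0,0,6.6,0,0,0]]'
python3 -m jog '[[0,-0.3,-1.5,0.6,0,0,0],[0,-0.6,-3,0.6,0,0,0],[0,-0.9,-4.5,0.6,0,0,0],[0,-1.2,-6,0.6,0,0,0],[0,-1.5,-7,0.6,0,0,0]]'
python3 -m jog '[[0,-0.3,-1.5,0,0,0,0],[0,-0.6,-3,0,0,0,0],[0,-0.9,-4.5,0,0,0,0],[0,-1,-6,0,0,0,0],[0,-1,-6,0,0,0,0]]'
cat > pk.py <<'E'
from h import *
import sys
o,im,d=shot('wrist'); save(sys.argv[1],im); P=cloud('wrist',o,d); print(np.round(o['ee_pos'],4),np.round(o['tcp_rot'],1))
for l in('pick','tray'):
    for r in bot.regions_of('wrist',l)[:1]:
        m=r['pixels']&~np.isnan(P[...,0]); q=P[m]
        if l=='pick': q=q[(q[:,2]>float(sys.argv[2]))]
        c,s,a=cv2.minAreaRect(np.float32(q[:,:2])); print(l,round(r['conf'],2),r['point'],len(q),np.round(c,4),np.round(s,3),round(a,1),'z',np.round(np.percentile(q[:,2],[2,50,98]),4))
        if l=='pick':
            u=np.linalg.svd(q[:,:2]-q[:,:2].mean(0),full_matrices=False)[2][0]; t=(q[:,:2]-q[:,:2].mean(0))@u; n=np.array([-u[1],u[0]]); w=(q[:,:2]-q[:,:2].mean(0))@n
            for e in np.linspace(t.min(),t.max(),9)[:-1]:
                k=(t>=e)&(t<e+np.ptp(t)/8); print('  sec',np.round(q[k].mean(0),4),'w',round(np.ptp(w[k]),3))
E
python3 pk.py p1.png 0.003
```

```text
time: 30.6
ee_pos: [0.5169, 0.2762, 0.1165]
tcp_rot: [-90.0, 0.0, -6.8]
wrist_force: [-0.5, -0.5, -0.7]
opening: 0.0759
time: 31.1
ee_pos: [0.5167, 0.2762, 0.283]
tcp_rot: [-90.0, -0.0, -6.8]
wrist_force: [0.5, 0.2, -0.6]
opening: 0.0852
time: 31.6
ee_pos: [0.4789, 0.0993, 0.2968]
tcp_rot: [-90.0, -0.0, -6.9]
wrist_force: [-0.3, -0.2, -0.5]
opening: 0.0855
time: 32.1
ee_pos: [0.4539, -0.052, 0.2967]
tcp_rot: [-90.0, -0.0, -7.1]
wrist_force: [0.1, 0.4, 0.1]
opening: 0.0854
[ 0.4539 -0.052   0.2967] [-90.   -0.   -7.1]
pick 0.9 [120.4, 285.2] 3095 [ 0.4296 -0.004 ] [0.055 0.16 ] 83.0 z [0.0054 0.0119 0.0166]
  sec [0.3606 0.0054 0.007 ] w 0.054
  sec [0.3801 0.0039 0.007 ] w 0.054
  sec [0.4015 0.0008 0.0087] w 0.055
  sec [ 0.4174 -0.0019  0.012 ] w 0.055
  sec [ 0.4391 -0.0047  0.015 ] w 0.021
  sec [ 0.459  -0.0075  0.0151] w 0.022
  sec [ 0.479  -0.0106  0.0148] w 0.022
  sec [ 0.4986 -0.0129  0.0147] w 0.022
tray 0.76 [78.1, 498.4] 19637 [0.6732 0.0043] [0.226 0.114] 0.7 z [0.0034 0.0054 0.0218]
```

View pics/p1.png

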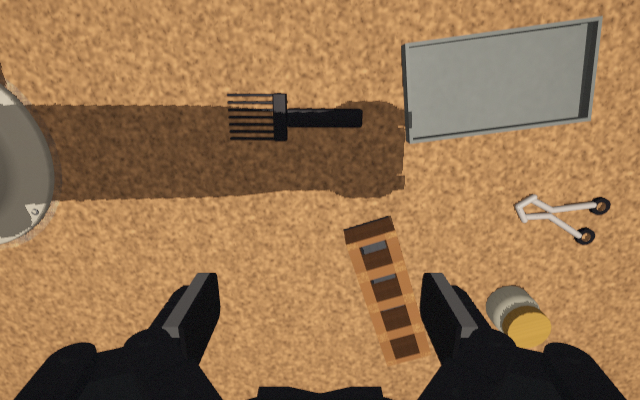

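Pick at (227–361,117): centre (0.430,-0.004), yaw about 172.5°, top z 0.0147 m. The rack is empty. Turning the jaws across the handle.

```bash
python3 -m jog '[[0,0,0,0,0,0,1.6],[0,-0.2,0.6,0,0,0,3.2],[0,-0.4,1.2,0,0,0,4.8],[0,-0.56,1.86,0,0,0,6.4],[0,-0.56,1.86,0,0,0,8]]'
python3 -m jog '[[0,0,0,0,0,0,1.6],[0,0,0,-1,0,0,3.2],[0,0,0,-2,0,0,4.8],[0,0,0,-3,0,0,6.4],[0,0,0,-4,0,0,8]]'
python3 -m jog '[[0.4,0,0,-0.5,0,0,1.6],[0.4,0,0,-0.5,0,0,1.9],[0.4,0,0,-0.5,0,0,1.9],[0.4,0,0,-0.5,0,0,1.9],[0.4,0,0,-0.5,0,0,1.9]]'
python3 pk.py p2.png 0.003
```

```text
time: 32.75
ee_pos: [0.4401, 0.0003, 0.2967]
tcp_rot: [-90.0, -0.0, 33.7]
wrist_force: [-0.3, 0.0, -0.0]
opening: 0.0857
time: 33.25
ee_pos: [0.4405, -0.0009, 0.1955]
tcp_rot: [-90.0, -0.0, 73.6]
wrist_force: [-0.6, 0.4, 0.2]
opening: 0.0855
time: 33.75
ee_pos: [0.4409, -0.002, 0.185]
tcp_rot: [-90.1, -0.0, 82.6]
wrist_force: [-0.3, 0.2, -1.2]
opening: 0.051
[ 0.4409 -0.002   0.185 ] [-90.1  -0.   82.6]
pick 0.61 [151.1, 313.7] 5000 [ 0.4301 -0.0039] [0.056 0.158] 82.6 z [0.0054 0.0112 0.0162]
  sec [0.3612 0.0046 0.007 ] w 0.054
  sec [0.3807 0.0024 0.007 ] w 0.054
  sec [ 0.4027 -0.0005  0.0089] w 0.055
  sec [ 0.4181 -0.0022  0.0121] w 0.056
  sec [ 0.4399 -0.0053  0.015 ] w 0.021
  sec [ 0.4594 -0.0076  0.0149] w 0.022
  sec [ 0.4789 -0.0103  0.015 ] w 0.021
  sec [ 0.4985 -0.013   0.0149] w 0.021
tray 0.88 [335.7, 340.1] 9028 [ 0.572  -0.0076] [0.288 0.1  ] 4.6 z [0.0035 0.0052 0.0215]
```

```bash
python3 -m jog '[[0.4,0,-0.13,-1.3,0,0,0],[0.4,0,-0.13,-2.6,0,0,0],[0.4,0,-0.13,-3.9,0,0,0],[0.4,0,-0.13,-5.2,0,0,0],[0.4,0,-0.13,-6,0,0,0]]' 
python3 -m jog '[[0.4,0,0,-0.5,0,0,0],[0.4,0,0,-1,0,0,0],[0.4,0,0,-1.24,0,0,0],[0.4,0,0,-1.24,0,0,0],[0.4,0,0,-1.24,0,0,0]]' 
python3 -m jog '[[1,0,0,0,0,0,0],[1,0,0,0,0,0,0],[1,0,0,0,0,0,0],[1,0,0,0,0,0,0],[1,0,0,0,0,0,0]]' 60
python3 -m jog '[[1,0,0,0.5,0,0,0],[1,0,0,1,0,0,0],[1,0,0,2,0,0,0],[1,0,0,3,0,0,0],[1,0,0,4,0,0,0]]'
```

```text
time: 34.4
ee_pos: [0.4395, -0.0055, 0.0318]
tcp_rot: [-89.9, 0.0, 82.6]
wrist_force: [-0.4, 0.2, 0.6]
opening: 0.0512
time: 34.9
ee_pos: [0.4409, -0.0055, 0.0038]
tcp_rot: [-90.1, -0.0, 82.7]
wrist_force: [-1.2, 0.2, -0.6]
opening: 0.0513
time: 35.4
ee_pos: [0.441, -0.0055, 0.0039]
tcp_rot: [-90.1, -0.0, 82.7]
wrist_force: [-0.8, -0.1, 6.3]
opening: 0.0203
time: 35.9
ee_pos: [0.4405, -0.0055, 0.1052]
tcp_rot: [-90.0, -0.0, 82.7]
wrist_force: [1.1, -0.6, -0.0]
opening: 0.0199
```

```bash
python3 -m jog '[[1,1.5,0.1,0,0,0,0.3],[1,3,0.2,0,0,0,0.6],[1,4.5,0.3,0,0,0,0.9],[1,6,0.4,0,0,0,1.2],[1,7.5,0.54,0,0,0,1.46]]' 
python3 -m jog '[[1,1,0,0,0,0,0],[1,1.94,0,0,0,0,0],[1,1.94,0,0,0,0,0],[1,1.94,0,0,0,0,0],[1,1.94,0,0,0,0,0]]' 
python3 pk.py p3.png 0.05
python3 - <<'E'
from h import *
o,im,d=shot('top'); P=cloud('top',o,d); save('top1.png',im)
o,im,d=shot('wrist'); P=cloud('wrist',o,d); x,y,z=np.moveaxis(P,-1,0)
m=(z>.012)&(z<.028)&(x>.5)&(x<.8)&(abs(y)<.09); q=P[m]
c,s,a=cv2.minAreaRect(np.float32(q[:,:2])); print('tray rim',m.sum(),c,s,a)
E
```

```text
time: 36.4
ee_pos: [0.6296, 0.0081, 0.1041]
tcp_rot: [-90.0, 0.0, 90.0]
wrist_force: [0.2, 0.2, 0.3]
opening: 0.0202
time: 36.9
ee_pos: [0.6758, 0.008, 0.1036]
tcp_rot: [-90.0, -0.0, 90.0]
wrist_force: [-0.1, 0.6, 0.4]
opening: 0.0203
[0.6758 0.008  0.1036] [-90.  -0.  90.]
pick 0.72 [209.9, 317.4] 21763 [0.6598 0.0075] [0.056 0.15 ] 90.0 z [0.1038 0.1101 0.1154]
  sec [0.5942 0.0076 0.1064] w 0.055
  sec [0.6127 0.0075 0.1064] w 0.055
  sec [0.6335 0.0076 0.1072] w 0.055
  sec [0.6491 0.0076 0.1111] w 0.056
  sec [0.6688 0.0075 0.1146] w 0.022
  sec [0.6878 0.0076 0.1146] w 0.021
  sec [0.7064 0.0074 0.1144] w 0.022
  sec [0.7246 0.0074 0.1144] w 0.022
tray 0.63 [121.1, 309.5] 25468 [0.6595 0.0058] [0.12  0.202] 89.9 z [0.0038 0.0056 0.022 ]
tray rim 6751 (0.6667984127998352, 0.005910400301218033) (0.21074019372463226, 0.11057067662477493) 0.2676204442977905
```

View pics/p3.png

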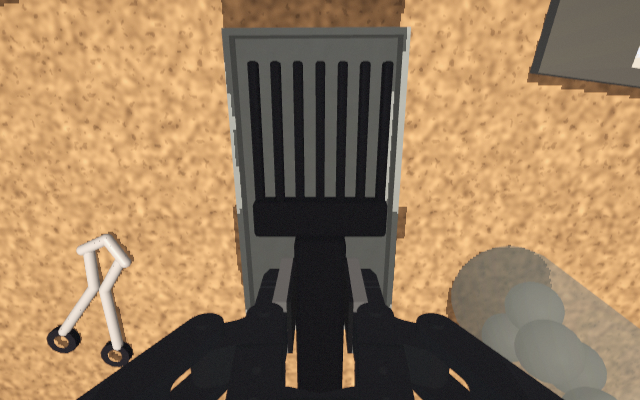

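The pick is level and aligned inside the tray outline (teeth from row 62). Lowering and releasing it.

```bash
python3 -m jog '[[1,0.05,-0.08,-0.8,0,0,0],[1,0.05,-0.08,-1.6,0,0,0],[1,0.05,-0.08,-2.4,0,0,0],[1,0.05,-0.08,-3.2,0,0,0],[1,0.05,-0.08,-3.6,0,0,0]]' 
python3 -m jog '[[1,0,0,-0.1,0,0,0],[1,0,0,-0.2,0,0,0],[1,0,0,-0.2,0,0,0],[0.7,0,0,-0.2,0,0,0],[0.6,0,0,-0.2,0,0,0]]' 
python3 -m jog '[[0.6,0,0,0,0,0,0],[0.6,0,0,0,0,0,0],[0.6,0,0,1,0,0,0],[0.6,0,0,2.4,0,0,0],[0.6,0,0,3.8,0,0,0]]'
python3 -m jog '[[0.6,0,0,1.5,0,0,0],[0.6,0,0,3,0,0,0],[0.6,0,0,4.5,0,0,0],[0.6,-1,0,6,0,0,0],[0.6,-2.5,0,7.6,0,0,0]]'
python3 pk.py p4.png 0.0
```

```text
time: 37.65
ee_pos: [0.6766, 0.006, 0.0112]
tcp_rot: [-89.9, 0.0, 90.0]
wrist_force: [-1.2, 0.3, -0.6]
opening: 0.02
time: 38.15
ee_pos: [0.6782, 0.006, 0.009]
tcp_rot: [-90.1, -0.0, 90.0]
wrist_force: [-0.5, -0.3, 1.1]
opening: 0.0341
time: 38.65
ee_pos: [0.6773, 0.006, 0.1038]
tcp_rot: [-89.9, -0.0, 90.0]
wrist_force: [0.1, 0.7, 0.7]
opening: 0.0341
time: 39.15
ee_pos: [0.6184, 0.006, 0.29]
tcp_rot: [-90.0, 0.0, 90.0]
wrist_force: [-0.0, -0.2, 0.7]
opening: 0.0341
[0.6184 0.006  0.29  ] [-90.   0.  90.]
pick 0.64 [255.8, 194.8] 1228 [ 0.7598 -0.163 ] [0.066 0.122] 61.8 z [0.0042 0.0091 0.0116]
  sec [ 0.7064 -0.1518  0.0102] w 0.035
  sec [ 0.7189 -0.157   0.0096] w 0.038
  sec [ 0.734  -0.1617  0.009 ] w 0.024
  sec [ 0.7481 -0.1663  0.0089] w 0.023
  sec [ 0.7625 -0.1709  0.009 ] w 0.034
  sec [ 0.7765 -0.1761  0.0093] w 0.044
  sec [ 0.7923 -0.1805  0.008 ] w 0.065
  sec [ 0.8053 -0.185   0.0081] w 0.067
tray 0.56 [186.6, 325.8] 11935 [0.6666 0.0077] [0.21  0.114] 0.2 z [0.0036 0.0055 0.022 ]
```

```bash
python3 -m jog '[[1,-1,1.3,0,0,0,0],[1,-2,2.6,0,0,0,0],[1,-3,4,0,0,0,0],[1,-4.1,5.4,0,0,0,0],[1,-5,6.6,0,0,0,0]]'
python3 -m jog '[[1,-1,1.3,0,0,0,0],[1,-2,2.6,0,0,0,0],[1,-3.16,4.35,0,0,0,0],[1,-3.16,4.35,0,0,0,0],[1,-3.16,4.35,0,0,0,0]]'
python3 - <<'E'
from h import *
o,im,d=shot('wrist'); P=cloud('wrist',o,d); save('ped.png',im); print(np.round(o['ee_pos'],4))
for r in bot.regions_of('wrist','pedal')[:1]:
    q=P[r['pixels']&(P[...,2]>.03)&(P[...,2]<.07)]; c,s,a=cv2.minAreaRect(np.float32(q[:,:2])); print('pedal',r['conf'],r['point'],len(q),np.round(c,4),np.round(s,3),round(a,1),np.round(np.percentile(q[:,2],[2,50,98]),4))
V=[]
for n in('top','scene'):
    o,im,d=shot(n); P=cloud(n,o,d); V.append(cv2.resize(im[100:300,120:480],None,fx=2,fy=2)[:300] if n=='top' else cv2.resize(im[120:320,200:560],None,fx=2,fy=2)[:300]); hsv=cv2.cvtColor(im,cv2.COLOR_RGB2HSV)
    x,y,z=np.moveaxis(P,-1,0)
    m=(x>.565)&(x<.77)&(y>-.045)&(y<.06)&(hsv[...,2]<45); q=P[m]; c,s,a=cv2.minAreaRect(np.float32(q[:,:2])); print(n,'pick dark',len(q),np.round(c,4),np.round(s,3),round(a,1),np.round(np.percentile(q[:,2],[5,50,95]),4))
    m=((z>.145)&(z<.17)&(y>.12)&(y<.37)&(x>.45)&(x<.56)).astype(np.uint8); k,L,st,ce=cv2.connectedComponentsWithStats(m)
    for i in range(1,k):
        if st[i,4]>20: q=P[L==i]; print(n,' top',np.round((q.min(0)+q.max(0))/2,4),round(q[:,2].max(),4))
save('chk.png',np.vstack(V))
E
```

```text
time: 39.8
ee_pos: [0.4922, 0.1724, 0.2885]
tcp_rot: [-89.9, 0.0, 90.0]
wrist_force: [0.7, 0.7, -0.5]
opening: -0.0004
time: 40.3
ee_pos: [0.4139, 0.2808, 0.2887]
tcp_rot: [-90.0, 0.0, 90.1]
wrist_force: [-1.1, -0.6, 0.9]
opening: 0.0002
[0.4139 0.2808 0.2887]
pedal 0.92 [182.5, 315.9] 4574 [0.4395 0.2768] [0.079 0.089] 82.7 [0.0445 0.051  0.057 ]
top pick dark 268 [0.6916 0.0144] [0.1   0.045] 9.5 [0.013  0.0179 0.0226]
top  top [0.5226 0.3283 0.155 ] 0.1644
top  top [0.516  0.2789 0.1546] 0.164
top  top [0.5051 0.1781 0.1549] 0.1639
scene pick dark 312 [0.6973 0.0114] [0.105 0.047] 4.8 [0.0117 0.0165 0.0199]
scene  top [0.5279 0.3261 0.1535] 0.162
scene  top [0.522  0.2761 0.1535] 0.1617
scene  top [0.5112 0.1754 0.1537] 0.1623
```

View pics/chk.png

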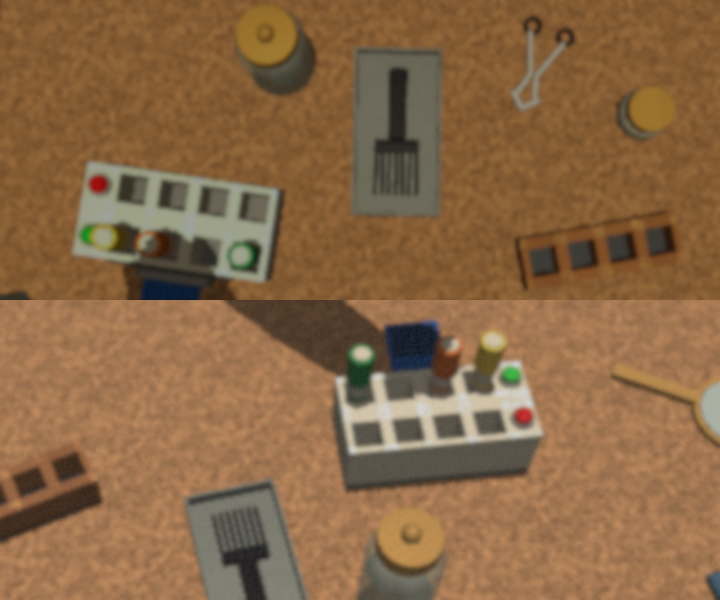

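View pics/ped.png

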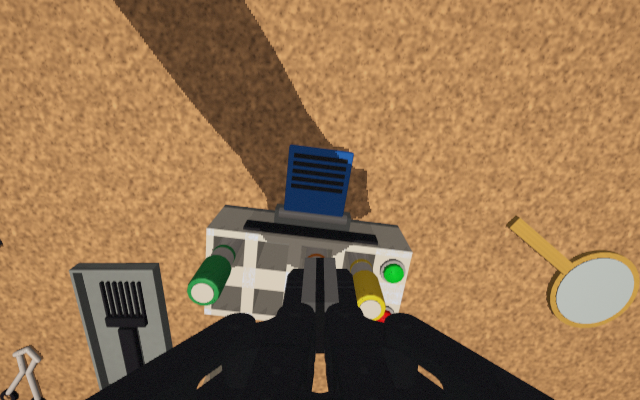

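Both views show three wands upright in the green row, the pick flat in the tray and the bystanders in place. The pedal is at (320,180) in the wrist view, below the tool. Descending.

```bash
python3 -m jog '[[1,0,0,-1.7,0,0,0],[1,0,0,-3.4,0,0,0],[1,0,0,-5.1,0,0,0],[1,0,0,-6.8,0,0,0],[1,0,0,-8,0,0,0]]'
python3 -m jog '[[1,0,0,-0.5,0,0,0],[1,0,0,-1.0,0,0,0],[1,0,0,-1.3,0,0,0],[1,0,0,-1.3,0,0,0],[1,0,0,-1.3,0,0,0]]'
python3 -m jog '[[1,0,0,-0.2,0,0,0],[1,0,0,-0.4,0,0,0],[1,0,0,-0.6,0,0,0],[1,0,0,-0.6,0,0,0],[1,0,0,-0.6,0,0,0]]'
```

```text
time: 41.0
ee_pos: [0.4143, 0.278, 0.0864]
tcp_rot: [-89.9, 0.1, 89.8]
wrist_force: [0.4, -0.7, 1.2]
opening: -0.0001
time: 41.5
ee_pos: [0.415, 0.2801, 0.0581]
tcp_rot: [-90.1, -0.0, 90.0]
wrist_force: [0.0, -0.4, 0.6]
opening: -0.0002
time: 42.0
ee_pos: [0.4145, 0.2803, 0.0424]
tcp_rot: [-90.0, -0.1, 90.0]
wrist_force: [-3.8, 2.6, 7.4]
opening: 0.0001
```

```bash
python3 -m jog '[[1,0,0,-0.2,0,0,0],[1,0,0,-0.36,0,0,0],[1,0,0,-0.45,0,0,0],[1,0,0,-0.5,0,0,0],[1,0,0,-0.55,0,0,0]]'
python3 -m jog '[[1,0,0,-0.06,0,0,0],[1,0,0,-0.06,0,0,0],[1,0,0,-0.06,0,0,0],[1,0,0,-0.06,0,0,0],[1,0,0,-0.06,0,0,0]]'
```

```text
time: 42.5
ee_pos: [0.4152, 0.2807, 0.0329]
tcp_rot: [-90.2, -0.2, 90.0]
wrist_force: [-16.8, -7.7, 49.8]
opening: -0.0002
time: 43.0
ee_pos: [0.4152, 0.2807, 0.0328]
tcp_rot: [-90.2, -0.2, 90.0]
wrist_force: [-20.2, -9.2, 53.4]
opening: 0.0001
```

The pedal has been at its stop for over 0.5 s (z 0.033 m, force jumped to about 50 N). Lifting off and checking.

```bash
python3 -m jog '[[1,0,0,0.4,0,0,0],[1,0,0,1,0,0,0],[1,0,0,2,0,0,0],[1,0,0,3.5,0,0,0],[1,0,0,5,0,0,0]]'
python3 -m jog '[[1,0,0,1.6,0,0,0],[1,0,0,3.2,0,0,0],[1,0,0,4.8,0,0,0],[1,-1,0,5.2,0,0,0],[1,-2,0,5.2,0,0,0]]'
python3 -m jog '[[1,0,0,0,0,0,0],[1,0,0,0,0,0,0],[1,0,0,0,0,0,0]]'
python3 - <<'E'
from h import *
o,im,d=shot('scene'); P=cloud('scene',o,d); hsv=cv2.cvtColor(im,cv2.COLOR_RGB2HSV)
for r in bot.regions_of('scene','pedal')[:1]:
    q=P[r['pixels']]; print('pedal',r['conf'],np.round(np.nanpercentile(q,[2,50,98],axis=0),3))
x,y,z=np.moveaxis(P,-1,0); m=((z>.145)&(z<.17)&(y>.12)&(y<.37)&(x>.45)&(x<.56)).astype(np.uint8); k,L,st,ce=cv2.connectedComponentsWithStats(m)
for i in range(1,k):
    if st[i,4]>20: q=P[L==i]; print(' top',np.round((q.min(0)+q.max(0))/2,4),round(q[:,2].max(),4))
for l in('pick','jar','curler','cream'):
    for r in bot.regions_of('scene',l)[:1]: print(l,r['conf'],np.round(np.nanpercentile(P[r['pixels']],[2,50,98],axis=0),3).tolist())
save('end.png',im)
E
```

```text
time: 43.5
ee_pos: [0.4141, 0.2793, 0.1524]
tcp_rot: [-89.9, 0.1, 90.0]
wrist_force: [0.8, 0.4, -1.0]
opening: -0.0
time: 44.0
ee_pos: [0.3648, 0.2799, 0.2834]
tcp_rot: [-90.1, -0.1, 89.9]
wrist_force: [0.6, 0.2, -0.3]
opening: -0.0001
time: 44.3
ee_pos: [0.3649, 0.2797, 0.2812]
tcp_rot: [-90.0, 0.0, 90.0]
wrist_force: [0.3, -0.4, 0.4]
opening: -0.0003
pedal 0.62 [[0.399 0.245 0.043]
 [0.43  0.274 0.051]
 [0.464 0.311 0.057]]
 top [0.5274 0.3265 0.1537] 0.1621
 top [0.5206 0.2763 0.1534] 0.1618
 top [0.5107 0.1753 0.1538] 0.1626
pick 0.79 [[0.639, -0.018, 0.006], [0.686, 0.005, 0.016], [0.747, 0.025, 0.021]]
jar 0.78 [[0.725, 0.112, 0.012], [0.774, 0.142, 0.138], [0.793, 0.183, 0.186]]
curler 0.76 [[0.706, -0.212, -0.003], [0.775, -0.167, 0.007], [0.819, -0.144, 0.012]]
cream 0.61 [[0.674, -0.328, 0.009], [0.709, -0.298, 0.058], [0.729, -0.272, 0.063]]
```

View pics/end.png

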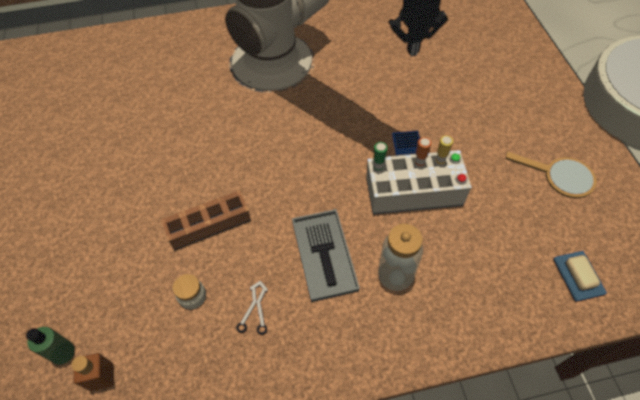

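The scene view shows everything in place: wands at (380–446,150), pick in the tray at (322,255), pedal back up, arm clear. Handing in.

```bash
python3 -c "
from workcell import bot
print(bot.job_done())"
```

```text
the job is handed in; nothing more can be done
None
```

I put the three wands that were present (green, yellow, orange; no blue) upright in green-lamp wells at y = -88, +56 and +8 mm. I laid the pick flat in the tray, then held the pedal at its stop for about 0.6 s and let it rise. I handed the job in at 44 s; it reports no verdict.

- **Mishap, mended:** I carried the yellow wand too low, and its foot clipped the green head. That tilted yellow 28° in the grip and left green leaning about 11° in its well. I set yellow in with the tool tilted to match, and pushed green upright with the jaws.
- **Last checks:**
  - The wand tops read within a few mm of 0.158 m, which is right for a wand standing on the well floor.
  - The pick was inside the tray walls.
  - The pedal was back at its rest height after reading 0.033 m at the stop, with about 50 N on the tool.
  - The jar, curler and cream pot had not moved in the images, and the arm was clear of everything.
- **Disagreements:**
  - The scene camera reads about 5 mm more in x than the top and wrist cameras; I used the wrist values.
  - The pick finder once reported the curler instead of the pick, so I confirmed the pick from the pictures.

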